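# Roll the red-capped column up to the reader

### The job

With the fingertips, push the red-capped column cartridge steadily up its sloped gutter and over the crest until it settles against the end stop and cannot roll back; do not pick it up or flick it. Then press the green button on the reader fully down to start the scan and let it go. Leave the blue-capped cartridge and everything else on the bench where it is.

Things in the scene. Friction and masses are not known exactly. Their poses are not given: they have to be found in the camera images.
- rack: column reader fixed on the bench: two gutters and, on its left, a white console 48 mm tall (y 111 to 173 mm, x -45 to 85). Origin on the bench; x level, pointing up the gutters; y left; z up. Gutter centre lines at y = +50 and -50 mm. Cartridge axes start at x = -74, z = 43 mm; crest x = 59, z = 43; end stop (magenta housing, 68 tall) at x = 98.
- ramp: sloped gutter floor, part of the rack. Origin on the floor midway between the gutters, at the low end; x up the slope (0.14 rad), y left, z normal to the floor. Gutters 92 mm wide inside, walls 23 mm high; floor climbs 150 mm to the crest, then dips 0.21 rad for 40 mm to the stop. Low end: rubber corner blocks 21 high, 14 long, with a 64 mm opening for a fingertip.
- seat_left (a point): where the axis centre of a cartridge lies once settled in the dip of the left gutter (+y) against its end stop; does not turn with the cartridge
- seat_right (a point): the same for the right gutter (-y)
- red_cartridge: column cartridge to be moved: a loose cylinder 36 diameter, 86 long, 0.10 to 0.23 kg, pale with red ends, lying across one of the gutters (left or right) at its low end. Origin at its centre on the axis; y along the axis; it turns as it rolls. Smooth, rolls back down freely if let go before the crest.
- blue_cartridge: same cartridge with blue ends, at the low end of the other gutter; leave it there. Origin at its centre.
- start (a joint): green push button's travel, 0 up, 0.006 m fully down (4 N), springs back
- start_top (a point): centre of the top of the green button, 28 diameter, on the console; pressed straight down
- amber_jar: amber glass jar, 48 diameter, 75 tall, standing to the right of the rack; origin at the centre of its underside; bystander
- buffer_bottle: clear bottle with red cap, 70 diameter, 140 tall, standing beyond the rack to the right; origin at the centre of its underside; bystander
- beaker: glass beaker, 64 diameter, 80 tall, beyond the rack to the left; origin at the centre of its underside; bystander
- spare_cap: loose red screw cap, 44 diameter, 22 tall, lying left of the rack; origin at the centre of its underside; bystander
- tip_box: orange box 85 x 120 x 60 tall, right of the rack; origin at the centre of its underside; bystander
- spatula: spatula, 180 long, lying left of the rack; origin at its middle on the bench; bystander
Mind the look-alikes: they are no part of the job. Leave any purple or turquoise look-alike of the red_cartridge alone.

How it is judged (in metres and radians):
On the way, in this order (a step that is already met when the one before it is completed fails the run):
1. the red-capped cartridge has settled in the dip against its end stop ((distance between red_cartridge and seat_left below 0.008 m or distance between red_cartridge and seat_right below 0.008 m) and linear speed of red_cartridge below 0.02 m/s), for 0.3 s.
2. the green button is pressed down with the cartridge seated ((distance between red_cartridge and seat_left below 0.008 m or distance between red_cartridge and seat_right below 0.008 m) and value of joint start above 0.0045 m), for 0.05 s.
At the end, for the whole second after the job is handed in: the red-capped cartridge rests (under 0.02 m/s) in the dip within 8 mm of its seat, the button has been pressed (over 4.5 of 6 mm) and is up again, the blue-capped cartridge is within 12 mm of its start (all of step 1 and distance of blue_cartridge from where it was at the start of the episode below 0.012 m and value of joint start below 0.002 m); the robot touches nothing.
It fails at once if the red-capped cartridge is lifted more than 12 mm off its gutter (z of red_cartridge in the frame of ramp above 0.03 m).
It fails at once if the red-capped cartridge is flicked or thrown (over 0.6 m/s) (linear speed of red_cartridge above 0.6 m/s).
It fails at once if the button is pressed before the red-capped cartridge is seated (value of joint start above 0.003 m and not (distance between red_cartridge and seat_left below 0.008 m or distance between red_cartridge and seat_right below 0.008 m)).
It fails at once if the blue-capped cartridge is moved more than 12 mm (distance of blue_cartridge from where it was at the start of the episode above 0.012 m).
It fails at once if a bystander (jar, bottle, beaker, cap, box or spatula) is moved more than 25 mm (distance of any of amber_jar, buffer_bottle, beaker, spare_cap, tip_box, spatula from where it was at the start of the episode above 0.025 m).
It also fails if it takes over 42 s, if anything falls off the work surface, if the arm or the gripper's body presses on something with over 40 N, if the wrist force passes 120 N, or if a joint passes its speed limit or range.

### The arm

A 6-joint arm with a two-finger parallel gripper is mounted at the origin on the work surface. World frame = base frame: x ahead of the robot, y to its left, z up, the work surface at z = 0. Lengths are in m, angles in degrees, forces in N, time in s.
With the tool pointing down it reaches from about 0.325 to 0.775 m from the base axis. Payload 5.5 kg.
Tool frame: the origin (TCP) lies midway between the tips of the shut fingers; the grasp point (between the pads) lies 19 mm behind it; z points along the fingers, y is the direction in which the jaws open and shut (so a half turn about z gives the same grasp; the last joint's range is limited). The gripper opens to 88 mm and grips with 3 to 60 N. Pads are 20 mm wide; open, the fingers measure 115 mm over their backs; the gripper's body (75 mm by 178 mm) begins 61 mm behind the grasp point.
Start: joints at [72.955, 5.22, 70.514, -0, 104.267, -3.249], TCP at [0.143, 0.583, 0.223] pointing down, gripper open.
Joint ranges: [-164.24, 164.24], [-49.07, 125.15], [9.68, 141.18], [-86.29, 266.29], [3.28, 154.24], [-151.56, 151.56]. Speed limits (degrees/s): [147.25, 147.25, 172.46, 180, 180, 180].

### API

Orientations are given as [roll, pitch, yaw] about the fixed x, y, z axes, in that order (R = Rz(yaw) Ry(pitch) Rx(roll)).
In Python, from workcell import robot, viewer gives the robot as it stands.
- The arm moves only by the tool jog_arm, never from a script. Its argument "rows" is text: rows parted by semicolons, each of 7 numbers parted by spaces: the closure, from 0 (fully open) to 1 (shut), then the shift along the world's x, y, z in units of 30 mm (1.0 is 30 mm), then the turn, a rotation vector about the world's x, y, z in units of 10 degrees (1.0 is 10 degrees). In form: gripper x y z ax ay az; .... A call has 1 to 10 rows; each row shifts and turns the commanded pose from where the row before left it; what a row does not reach is not made up. A row lasts 1/8 s, in which the tool goes at most 62.5 mm and 10.7 degrees, less where a joint would pass 70% of its speed; a pose out of reach is approached as far as the arm can. A call is refused whole if a number of a shift passes 1 or a number of a turn 1, either way. A call with a gripper value outside its range is refused whole. The fingers move at their own pace and stop on an object; "newtons" is the grip in N (left out, the last holds). Time passes only in rows, so rows that do not move let the fingers close. It gives the time, the measured TCP pose, the force and the opening at its end, in the units of the state.
- robot.sense(): the state, without advancing time (a new reading comes with each control period).
- viewer.grab_frame(name): name is "scene" or "top" or "wrist"; returns (picture, depth): 384x512x3 uint8, blue, green, red; 384x512 float32, m along the optical axis (not along the pixel's ray), 0 where there is no reading.
- viewer.camera_info(name): a dict with "intrinsics" (3x3 intrinsics, pixels), "rvec" (rotation vector, rad) and "tvec" (3), from world to camera coordinates, as OpenCV has them. Camera axes: x right, y down, z forward; pixel columns grow to the right and rows downward; lengths in m; the calibration is good to about 2 mm. A picture is of the moment at which its call begins: read the wrist's pose just before it. camera_info takes no time and is no camera call; for the wrist camera it gives the pose at the moment of the call.
- robot.finish_job(): hands the job in, once; it reports no verdict.
The state is a dict: "time": time; "joint_positions": joint angles; "qvel": joint speeds; "tau": joint torques, N m; "eef_pos": TCP position; "tool_rot": TCP orientation; "force": force on the tool from outside, world axes, zero at the start; "wrist_torque": the same for the moment, N m; "finger_gap": opening from 0.0 (shut) to 1.0 (fully open).
Only numpy, scipy, OpenCV 4.12 (cv2) and the standard library are available. Lean on these libraries where they do the work, as an engineer would, in place of code of your own. Each camera call takes 0.05 s, during which the arm holds its last target.

## Working session

There is one attempt and no reset: what is moved stays moved. The work goes in short steps, Python scripts to look and compute and a tool call to move; the robot and the scene stay as the last step left them, time stands still between calls to the robot, and variables do not carry over. Pictures are saved under pics/ and viewed, and the job is handed in when it is done.

Besides the shell and the picture viewer there is one more tool, called after "Call:" as name(argument=value, ...) on one line, values as JSON. jog_arm: Moves the arm, as the interface text tells. Its arguments: {"type":"object","properties":{"rows":{"type":"string"},"newtons":{"type":"number"}},"required":["rows"]}

```bash
mkdir -p pics; ls
python3 - <<'E'
from workcell import robot, viewer
import cv2
s=robot.sense(); print(s)
for n in ("scene","top"):
    p,d=viewer.grab_frame(n); cv2.imwrite(f"pics/{n}0.png",p)
    import numpy as np; np.save(f"{n}_d.npy",d)
    print(n,viewer.camera_info(n))
E
```

```text
pics
{'time': 0.0, 'joint_positions': array([ 7.29553499e+01,  5.26215034e+00,  7.05813660e+01, -2.10952077e-03,
        1.04265666e+02, -3.24860948e+00]), 'qvel': array([-0.00741305, -0.03943425,  0.00839486,  0.09211542, -0.05401947,
        0.07187537]), 'tau': array([ 5.53533641e-05, -4.46449220e+01, -4.06443179e+01,  6.97284169e-02,
        2.94166803e-02, -1.46218495e-04]), 'eef_pos': array([0.14300743, 0.58240797, 0.22152194]), 'tool_rot': array([-1.79890877e+02, -4.14503452e-03,  1.66203438e+02]), 'force': array([ 0.09247324, -0.39992873,  0.11456867]), 'wrist_torque': array([ 0.03041178, -0.00382398,  0.01426504]), 'finger_gap': 1.00118008960716}
scene {'intrinsics': array([[498.07366252,   0.        , 254.27589078],
       [  0.        , 498.07366252, 199.20125452],
       [  0.        ,   0.        ,   1.        ]]), 'rvec': array([ 0.84222039,  2.42320698, -1.22846376]), 'tvec': array([ 0.43802626, -0.17940688,  1.72068524])}
top {'intrinsics': array([[408.31748401,   0.        , 252.54216058],
       [  0.        , 408.31748401, 196.09091025],
       [  0.        ,   0.        ,   1.        ]]), 'rvec': array([ 2.10283713, -2.11650855,  0.18612021]), 'tvec': array([0.03040449, 0.59237873, 0.96441113])}
```

View pics/scene0.png

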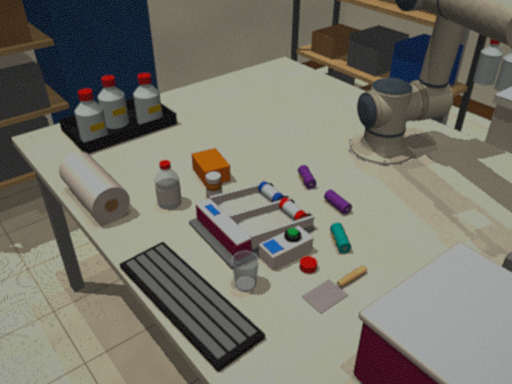

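View pics/top0.png

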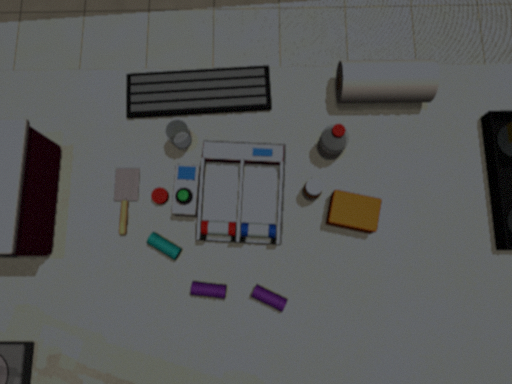

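The top view shows the red-ended cartridge at about (219,229), in the left gutter, and the blue-ended one at (258,231). The purple ones at (209,290) and (269,298) and the turquoise one at (164,246) lie on the bench and are look-alikes. The green button is at (184,196). Next I'll confirm this in a crop and measure.

```bash
cat > h.py <<'E'
import numpy as np, cv2
from workcell import robot, viewer
def cam(n):
    c=viewer.camera_info(n); R=cv2.Rodrigues(np.array(c["rvec"]))[0]; return np.array(c["intrinsics"]),R,np.array(c["tvec"]).ravel()
def ray(C,u,v,z):
    K,R,t=C; d=R.T@np.linalg.solve(K,[u,v,1]); o=-R.T@t
    return o+d*(z-o[2])/d[2]
def proj(C,P):
    K,R,t=C; q=(np.atleast_2d(P)@R.T+t)@K.T; return q[:,:2]/q[:,2:]
def blobs(img,lo,hi,amin=15):
    h=cv2.cvtColor(img,cv2.COLOR_BGR2HSV); m=cv2.inRange(h,np.array(lo),np.array(hi))
    if lo[0]==0: m|=cv2.inRange(h,np.array([172,lo[1],lo[2]]),np.array([180,255,255]))
    n,l,s,c=cv2.connectedComponentsWithStats(m)
    return [(c[i].round(1),s[i].tolist()) for i in range(1,n) if s[i][4]>=amin]
E
python3 - <<'E'
from h import *
t=cv2.imread("pics/top0.png"); C=cam("top")
print("cam",-C[1].T@C[2], "base px",proj(C,[[0,0,0]]))
for nm,lo,hi,z in (("red",(0,120,60),(8,255,255),.043),("blue",(105,120,50),(125,255,255),.043),("green",(45,100,40),(75,255,255),.055),("mag",(150,80,40),(171,255,255),.068)):
    for c,s in blobs(t,lo,hi): print(nm,c,s,ray(C,*c,z).round(4))
a=cv2.resize(t[130:260,140:300],None,fx=4.5,fy=4.5,interpolation=cv2.INTER_CUBIC); cv2.imwrite("pics/crop0.png",a)
E
```

```text
cam [0.39365352 0.00709881 1.06156126] base px [[265.41497434 446.89534883]]
red [338.2 130. ] [332, 124, 13, 13, 123] [ 0.77   -0.1981  0.043 ]
red [159.2 195.3] [152, 188, 16, 16, 200] [0.5997 0.2655 0.043 ]
red [203.8 226.7] [201, 221, 7, 13, 79] [0.5183 0.1497 0.043 ]
red [231.8 228.1] [228, 222, 8, 13, 87] [0.5143 0.0792 0.043 ]
blue [259.9 150.8] [253, 149, 19, 6, 38] [0.7155 0.0072 0.043 ]
blue [265.7 154.2] [261, 152, 11, 4, 19] [ 0.7061 -0.0078  0.043 ]
blue [186.  172.4] [178, 167, 17, 13, 138] [0.6594 0.1984 0.043 ]
blue [244.  228.7] [241, 223, 7, 13, 80] [0.5125 0.0486 0.043 ]
blue [271.9 230.5] [269, 225, 7, 12, 82] [ 0.5075 -0.0211  0.043 ]
green [182.5 194.6] [177, 189, 12, 12, 113] [0.5986 0.2035 0.055 ]
```

View pics/crop0.png

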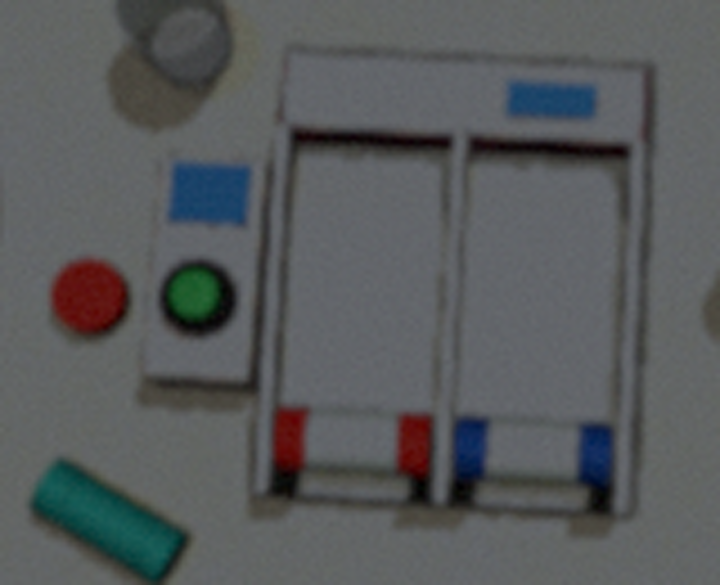

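The crop confirms it: the red-ended cartridge is in the left gutter, against the corner blocks at its low end, and the blue one is in the right gutter. The button is on the console. Now I'll work out the rack frame and cross-check it with the depth image and the second view.

```bash
cat >> h.py <<'E'
def world(C,u,v,d):
    K,R,t=C; return R.T@(np.linalg.solve(K,[u,v,1])*d-t)
E
python3 - <<'E'
from h import *
C=cam("top"); S=cam("scene"); d=np.load("top_d.npy"); ds=np.load("scene_d.npy")
for n,(u,v) in dict(redmid=(218,228),btn=(182,194),bluemid=(258,230),console=(186,208),stop=(225,152),floorL=(220,200),cap=(159,195),beaker=(180,140)).items():
    print(n,world(C,u,v,np.median(d[v-1:v+2,u-1:u+2])).round(4))
s=cv2.imread("pics/scene0.png")
K=lambda u,v:(C[0]@C[1],)
def tri(a,b):
    P1=C[0]@np.c_[C[1],C[2]];P2=S[0]@np.c_[S[1],S[2]]
    X=cv2.triangulatePoints(P1,P2,np.array(a,float),np.array(b,float)).ravel();return (X[:3]/X[3]).round(4)
for c,q in blobs(s,(45,100,40),(75,255,255)): print("green scene",c,q,tri((182.5,194.6),c))
for c,q in blobs(s,(0,120,60),(8,255,255)): print("red scene",c,q)
m=np.array([.5132,.0642]);ps=np.radians(-3.6);R=np.array([[np.cos(ps),-np.sin(ps)],[np.sin(ps),np.cos(ps)]])
o=m-R@[-.074,0];print("rack",o)
for n,p in dict(pre=(-.120,.05),contact=(-.102,.05),seat=(.08,.05),end=(.052,.05),stopmid=(.098,0)).items(): print(n,(o+R@p).round(4))
print("btn in rack",R.T@(np.array([.5986,.2035])-o))
for P in ([*(o+R@[-.074,.05]),.043],[*(o+R@[.098,.1]),.068],[*(o+R@[.098,-.1]),.068]): print(proj(C,P),proj(S,P))
E
```

```text
redmid [0.5128 0.1122 0.0591]
btn [0.5971 0.2018 0.07  ]
bluemid [0.507  0.0135 0.0606]
console [0.5654 0.1949 0.0483]
stop [0.7054 0.0958 0.0678]
floorL [0.5879 0.1106 0.034 ]
cap [0.605  0.2717 0.021 ]
beaker [0.7607 0.2246 0.0044]
green scene [292.3 232.3] [287, 228, 12, 10, 93] [0.5966 0.2026 0.0619]
red scene [493.9  41.5] [490, 39, 10, 5, 33]
red scene [143.9  78. ] [137, 72, 14, 13, 148]
red scene [107.7  80.4] [101, 75, 14, 12, 147]
red scene [85. 94.] [77, 88, 16, 13, 169]
red scene [164.5 164.2] [159, 160, 11, 10, 84]
red scene [282.5 201.7] [279, 197, 10, 12, 56]
red scene [299.8 214.5] [294, 210, 14, 10, 80]
red scene [220.4 230.6] [214, 224, 14, 14, 17]
red scene [307.8 264. ] [300, 256, 17, 17, 251]
rack [0.58705398 0.0595535 ]
pre [0.4704 0.117 ]
contact [0.4884 0.1159]
seat [0.67   0.1044]
end [0.6421 0.1062]
stopmid [0.6849 0.0534]
btn in rack [0.00248476 0.14438743]
[[217.93391297 227.36658652]] [[292.07495712 209.52435921]]
[[202.34407832 157.62953465]] [[250.51935019 235.56782235]]
[[281.26556523 161.62386171]] [[209.50056833 196.75102394]]
```

Call:
jog_arm(rows="0.73 0.67 -0.97 0 0 0 0.1; 0.73 0.67 -0.97 0 0 0 0.1; 0.73 0.67 -0.97 0 0 0 0.1; 0.73 0.67 -0.97 0 0 0 0.1; 0.73 0.67 -0.97 0 0 0 0.1; 0.73 0.67 -0.97 0 0 0 0.1; 0.73 0.67 -0.97 0 0 0 0.1; 0.73 0.67 -0.97 0 0 0 0.1; 0.73 0.67 -0.97 0 0 0 0.1; 0.73 0.67 -0.97 0 0 0 0.12", newtons=20)

```text
time: 1.35
eef_pos: [0.3445, 0.2906, 0.2222]
tool_rot: [-180.0, -0.0, 176.4]
force: [0.4, 0.1, -0.3]
finger_gap: 0.269
```

Call:
jog_arm(rows="0.73 0.67 -0.97 -0.2 0 0 0; 0.73 0.67 -0.97 -0.4 0 0 0; 0.73 0.67 -0.97 -0.6 0 0 0; 0.73 0.67 -0.97 -0.6 0 0 0; 0.73 0.65 -0.97 -0.6 0 0 0; 0.73 0.6 -0.97 -0.5 0 0 0; 0.73 0 0 0 0 0 0; 0.73 0 0 0 0 0 0")

```text
time: 2.35
eef_pos: [0.4617, 0.1175, 0.1357]
tool_rot: [180.0, -0.0, 176.4]
force: [-0.1, -0.3, 0.4]
finger_gap: 0.269
```

Run:
```python
from h import *
s=robot.sense(); print(s['time'],s['eef_pos'],s['tool_rot'],s['finger_gap'],s['force'])
p,d=viewer.grab_frame("wrist"); t,_=viewer.grab_frame("top")
cv2.imwrite("pics/w1.png",p); cv2.imwrite("pics/t1.png",cv2.resize(t[120:280,130:330],None,fx=3.5,fy=3.5))
C=cam("wrist"); 
for nm,lo,hi in (("red",(0,120,60),(8,255,255)),("green",(45,100,40),(75,255,255))):
  for c,q in blobs(p,lo,hi,40): print(nm,c,q,ray(C,*c,.043 if nm=="red" else .065).round(4))
```

```text
2.35 [0.46174275 0.11748621 0.13574633] [ 1.79975075e+02 -2.41639761e-02  1.76391054e+02] 0.26946884288709694 [-0.07243865 -0.30770379  0.35065038]
red [210.6 242.2] [208, 236, 7, 16, 68] [0.5027 0.0744 0.043 ]
red [304.8 244.5] [299, 236, 11, 23, 151] [0.5102 0.1577 0.043 ]
```

View pics/w1.png

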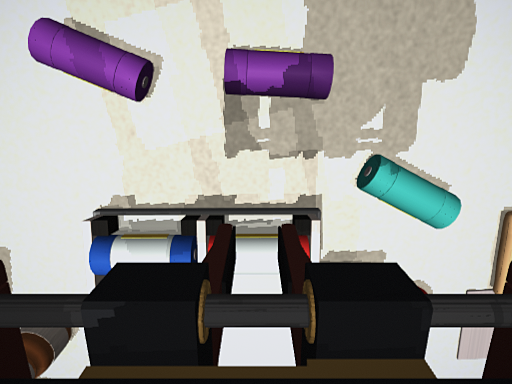

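View pics/t1.png

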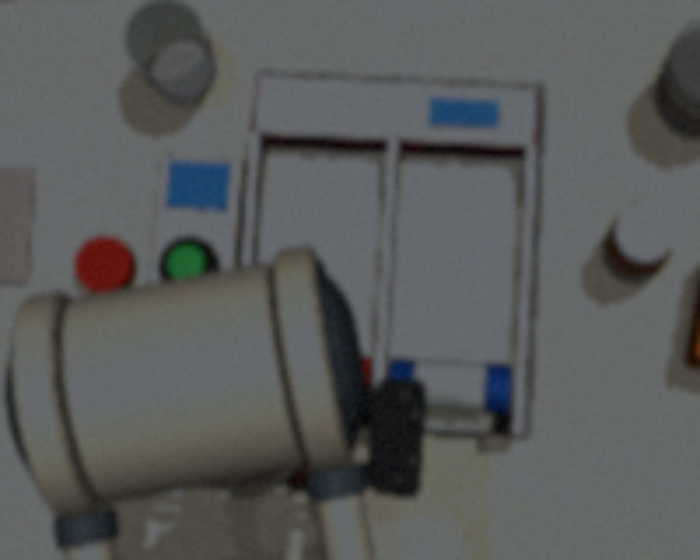

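The wrist view shows the open fingers (columns about 217 and 290) straddling the low-end opening, centred on the red cartridge (caps at 210 and 305). Now I'll go down behind it.

Call:
jog_arm(rows="0.73 0 0 -0.7 0 0 0; 0.73 0 0 -0.7 0 0 0; 0.73 0 0 -0.7 0 0 0; 0.73 0 0 -0.7 0 0 0; 0.73 0 0 -0.4 0 0 0; 0.73 0 0 0 0 0 0; 0.73 0.2 0 0 0 0 0; 0.73 0.2 -0.02 0 0 0 0; 0.73 0.15 -0.02 0 0 0 0; 0.73 0 0 0 0 0 0")

```text
time: 3.7
eef_pos: [0.4789, 0.1158, 0.0398]
tool_rot: [180.0, 0.0, 176.4]
force: [-0.7, 0.4, -0.6]
finger_gap: 0.27
```

Run:
```python
from h import *
s=robot.sense(); print(s['time'],s['eef_pos'],s['tool_rot'],s['finger_gap'],s['force'])
p,_=viewer.grab_frame("scene"); cv2.imwrite("pics/s2.png",cv2.resize(p[140:290,180:360],None,fx=4,fy=4,interpolation=cv2.INTER_CUBIC))
```

```text
3.7 [0.47894531 0.11578172 0.03981204] [1.79999575e+02 1.04619599e-02 1.76383775e+02] 0.26963668113068495 [-0.69142204  0.41383703 -0.6282913 ]
```

View pics/s2.png

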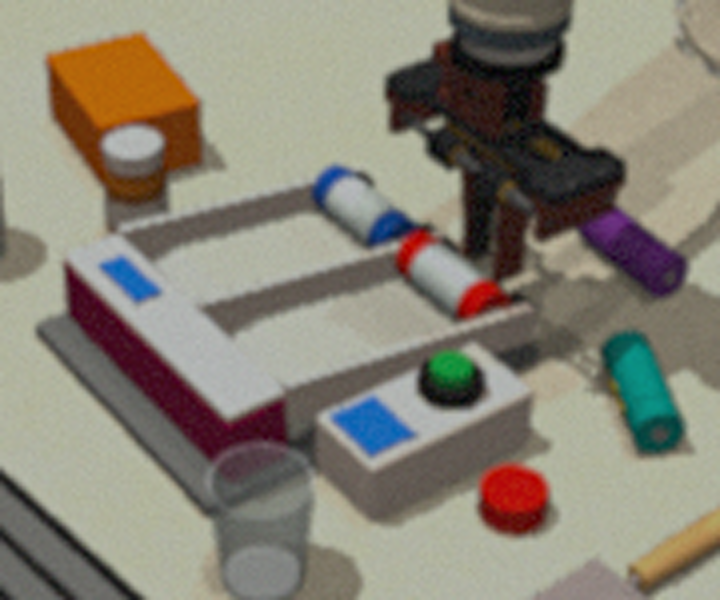

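The fingers stand behind the red cartridge between the corner blocks. I'll lower them a little and push slowly up the slope.

Call:
jog_arm(rows="0.73 0 0 -0.13 0 0 0; 0.73 0.15 -0.01 0 0 0 0; 0.73 0.1 -0.006 0.01 0 0 0; 0.73 0.08 -0.005 0.01 0 0 0; 0.73 0.1 -0.006 0.014 0 0 0; 0.73 0.12 -0.008 0.017 0 0 0; 0.73 0.15 -0.01 0.021 0 0 0; 0.73 0.15 -0.01 0.021 0 0 0; 0.73 0.15 -0.01 0.021 0 0 0; 0.73 0.15 -0.01 0.021 0 0 0")

```text
time: 5.0
eef_pos: [0.5133, 0.1136, 0.0398]
tool_rot: [180.0, 0.0, 176.4]
force: [-0.7, -0.9, 1.4]
finger_gap: 0.264
```

Run:
```python
from h import *
s=robot.sense(); print(s['time'],s['eef_pos'],s['force'])
p,_=viewer.grab_frame("scene"); cv2.imwrite("pics/s3.png",cv2.resize(p[140:290,180:360],None,fx=4,fy=4,interpolation=cv2.INTER_CUBIC))
```

```text
5.0 [0.5133255  0.11363228 0.03983025] [-0.73876609 -0.89784506  1.38319752]
```

View pics/s3.png

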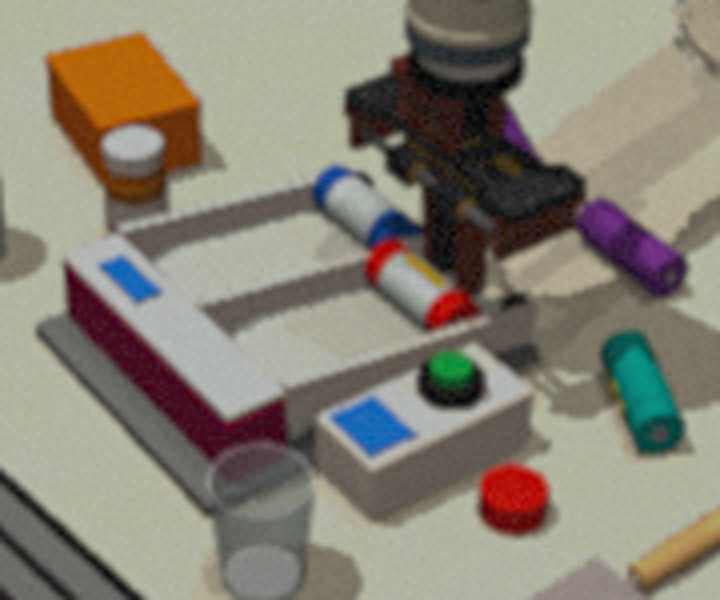

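The cartridge is rolling up squarely with light force. I'll keep going.

Call:
jog_arm(rows="0.73 0.18 -0.011 0.026 0 0 0; 0.73 0.2 -0.013 0.028 0 0 0; 0.73 0.2 -0.013 0.028 0 0 0; 0.73 0.2 -0.013 0.028 0 0 0; 0.73 0.2 -0.013 0.028 0 0 0; 0.73 0.2 -0.013 0.028 0 0 0; 0.73 0.2 -0.013 0.028 0 0 0; 0.73 0.2 -0.013 0.028 0 0 0; 0.73 0.2 -0.013 0.028 0 0 0; 0.73 0.2 -0.013 0.028 0 0 0")

```text
time: 6.3
eef_pos: [0.5728, 0.1098, 0.0482]
tool_rot: [-180.0, -0.0, 176.4]
force: [-1.3, -0.1, 0.4]
finger_gap: 0.274
```

Call:
jog_arm(rows="0.73 0.2 -0.013 0.028 0 0 0; 0.73 0.2 -0.013 0.028 0 0 0; 0.73 0.2 -0.013 0.028 0 0 0; 0.73 0.2 -0.013 0.028 0 0 0; 0.73 0.2 -0.013 0.028 0 0 0; 0.73 0.2 -0.013 0.028 0 0 0; 0.73 0.15 -0.01 0.02 0 0 0; 0.73 0.12 -0.008 0.017 0 0 0")

```text
time: 7.3
eef_pos: [0.6168, 0.1069, 0.0543]
tool_rot: [180.0, -0.0, 176.4]
force: [-0.5, -0.3, 0.8]
finger_gap: 0.269
```

Run:
```python
from h import *
s=robot.sense(); print(s['time'],s['eef_pos'],s['force'])
p,_=viewer.grab_frame("scene"); cv2.imwrite("pics/s4.png",cv2.resize(p[140:290,180:360],None,fx=4,fy=4,interpolation=cv2.INTER_CUBIC))
```

```text
7.3 [0.61677531 0.10692927 0.05428815] [-0.48777519 -0.33530971  0.82797957]
```

View pics/s4.png

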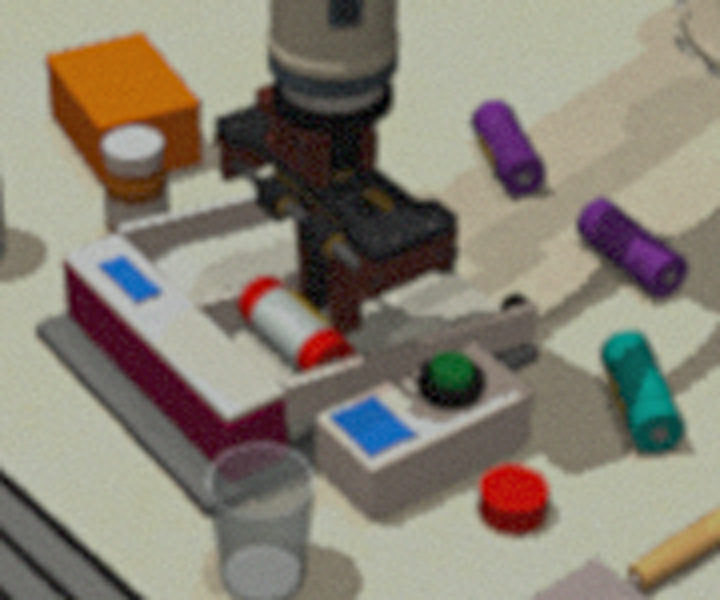

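The cartridge is nearly at the crest. I'll go slowly over it and up to the stop.

Call:
jog_arm(rows="0.73 0.1 -0.006 0 0 0 0; 0.73 0.1 -0.006 0 0 0 0; 0.73 0.1 -0.006 0 0 0 0; 0.73 0.1 -0.006 0 0 0 0; 0.73 0.1 -0.006 0 0 0 0; 0.73 0.1 -0.006 0 0 0 0; 0.73 0.1 -0.006 0 0 0 0; 0.73 0.1 -0.006 0 0 0 0; 0.73 0 0 0 0 0 0; 0.73 0 0 0 0 0 0")

```text
time: 8.6
eef_pos: [0.6404, 0.1055, 0.0541]
tool_rot: [-180.0, -0.0, 176.4]
force: [-1.1, 0.2, 0.2]
finger_gap: 0.272
```

Run:
```python
from h import *
s=robot.sense(); print(s['time'],s['eef_pos'],s['force'])
p,_=viewer.grab_frame("scene"); cv2.imwrite("pics/s5.png",cv2.resize(p[140:290,180:360],None,fx=4,fy=4,interpolation=cv2.INTER_CUBIC))
C=cam("scene")
for c,q in blobs(p[140:290,180:360],(0,120,60),(8,255,255)): print(c+[180,140],q,ray(C,*(c+[180,140]),.057).round(4))
```

```text
8.6 [0.64037955 0.10547658 0.05412959] [-1.13527853  0.23757795  0.16802866]
[236.6 216. ] [52, 73, 11, 8, 48] [0.6631 0.0572 0.057 ]
[217.  227.1] [28, 79, 19, 18, 19] [0.7303 0.063  0.057 ]
[252.9 230. ] [67, 86, 13, 9, 66] [0.665  0.1295 0.057 ]
[307.9 263.9] [120, 116, 17, 17, 253] [0.6404 0.3077 0.057 ]
```

View pics/s5.png

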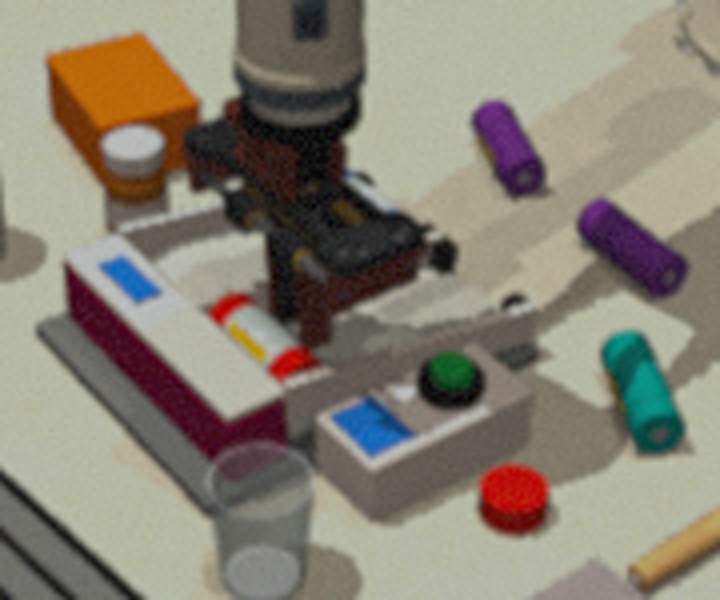

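The cartridge lies in the dip by the stop. I'll back off along the gutter, lift clear and check with the top view.

Call:
jog_arm(rows="0.73 -0.1 0.006 0 0 0 0; 0.73 -0.2 0.012 0 0 0 0; 0.73 -0.4 0.02 0 0 0 0; 0.73 -0.4 0.02 0.1 0 0 0; 0.73 0 0 0.8 0 0 0; 0.73 0 0 0.9 0 0 0; 0.73 0 0 0.9 0 0 0; 1 -0.3 0.5 0.9 0 0 0; 1 0 0.9 0 0 0 0; 1 0 0.9 0 0 0 0")

```text
time: 9.9
eef_pos: [0.5981, 0.1768, 0.1636]
tool_rot: [180.0, 0.1, 176.4]
force: [0.6, -0.1, -0.6]
finger_gap: 0.008
```

Call:
jog_arm(rows="1 0 0.9 0 0 0 0; 1 0 0 0 0 0 0; 1 0 0 0 0 0 0")

```text
time: 10.28
eef_pos: [0.5982, 0.2026, 0.1625]
tool_rot: [-180.0, 0.0, 176.4]
force: [0.1, -0.8, -0.5]
finger_gap: 0.005
```

Run:
```python
from h import *
s=robot.sense(); print(s['time'],s['eef_pos'],s['tool_rot'],s['finger_gap'],s['force'])
p,_=viewer.grab_frame("scene"); cv2.imwrite("pics/s6.png",cv2.resize(p[140:290,180:360],None,fx=4,fy=4,interpolation=cv2.INTER_CUBIC))
C=cam("scene")
for c,q in blobs(p[140:290,180:360],(0,120,60),(8,255,255)): print(c+[180,140],q,ray(C,*(c+[180,140]),.057).round(4))
p,_=viewer.grab_frame("top"); cv2.imwrite("pics/t6.png",cv2.resize(p[120:280,130:330],None,fx=3.5,fy=3.5,interpolation=cv2.INTER_CUBIC))
C=cam("top")
for c,q in blobs(p,(0,120,60),(8,255,255)): print("top",c,q,ray(C,*c,.057).round(4))
p,_=viewer.grab_frame("wrist"); cv2.imwrite("pics/w6.png",p)
C=cam("wrist")
for c,q in blobs(p,(45,100,40),(75,255,255)): print("green",c,q,ray(C,*c,.066).round(4))
```

```text
10.275 [0.59819958 0.20263239 0.16249409] [-1.79971418e+02  1.46611054e-02  1.76405395e+02] 0.004989422201271661 [ 0.12297715 -0.81648356 -0.53506422]
[236.6 216.2] [52, 73, 11, 8, 45] [0.6636 0.0579 0.057 ]
[225.5 235.6] [37, 87, 18, 18, 19] [0.7328 0.104  0.057 ]
[252.3 230.3] [67, 87, 12, 8, 57] [0.6669 0.1295 0.057 ]
[307.8 263.8] [120, 115, 17, 18, 258] [0.6404 0.3073 0.057 ]
top [338.2 130.1] [332, 124, 13, 13, 123] [ 0.7645 -0.1952  0.057 ]
top [209.6 165.1] [208, 159, 4, 13, 38] [0.6744 0.1359 0.057 ]
top [235.3 166.9] [232, 161, 8, 13, 84] [0.669  0.0702 0.057 ]
top [159.1 196.7] [152, 191, 16, 13, 164] [0.5933 0.2621 0.057 ]
green [256.8 191.5] [241, 176, 32, 32, 823] [0.5962 0.2024 0.066 ]
```

View pics/s6.png

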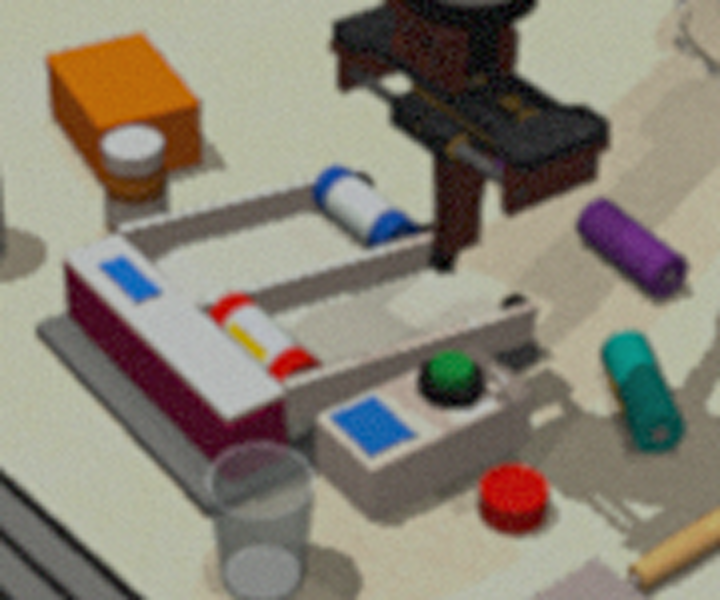

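View pics/t6.png

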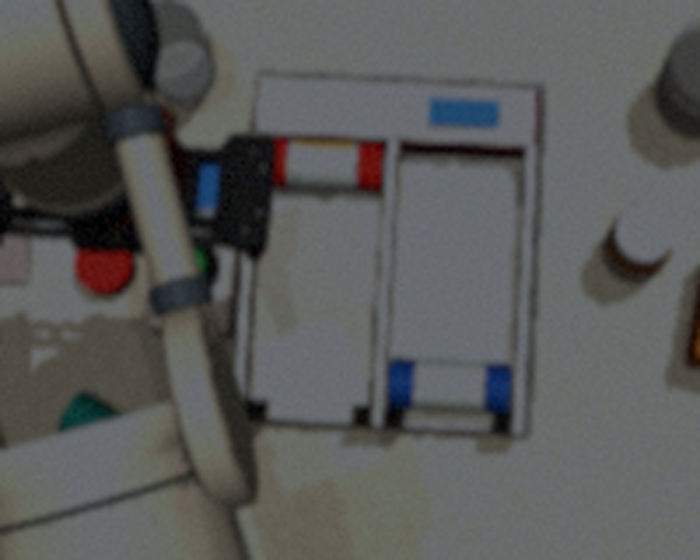

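View pics/w6.png

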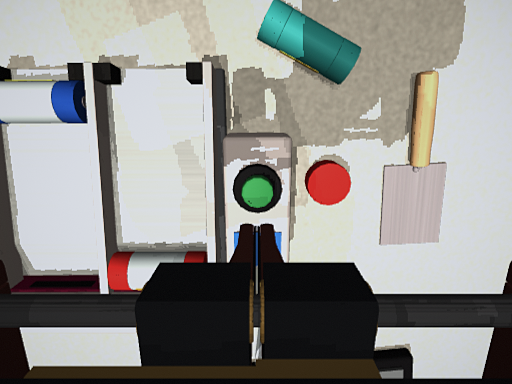

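The cartridge stays seated: its right cap measures (0.669, 0.070) against an expected (0.668, 0.069). The blue one hasn't moved. The wrist camera puts the button at (0.596, 0.202). Now I'll press it.

Call:
jog_arm(rows="1 -0.05 0 -0.7 0 0 0; 1 0 0 -0.8 0 0 0; 1 0 0 -0.8 0 0 0; 1 0 0 -0.6 0 0 0; 1 0 0 -0.1 0 0 0; 1 0 0 -0.1 0 0 0; 1 0 0 -0.1 0 0 0; 1 0 0 0 0 0 0")

```text
time: 11.42
eef_pos: [0.5976, 0.2032, 0.0673]
tool_rot: [180.0, 0.1, 176.4]
force: [-0.5, -1.0, 2.6]
finger_gap: 0.005
```

Call:
jog_arm(rows="1 0 0 -0.05 0 0 0; 1 0 0 -0.05 0 0 0; 1 0 0 0 0 0 0")

```text
time: 11.8
eef_pos: [0.5976, 0.2032, 0.0643]
tool_rot: [180.0, 0.1, 176.4]
force: [0.7, -1.4, 5.5]
finger_gap: 0.004
```

Call:
jog_arm(rows="1 0 0 -0.05 0 0 0; 1 0 0 -0.05 0 0 0; 1 0 0 0 0 0 0")

```text
time: 12.18
eef_pos: [0.5977, 0.2033, 0.0641]
tool_rot: [180.0, 0.2, 176.4]
force: [-5.5, -2.9, 15.6]
finger_gap: 0.004
```

The button is bottomed out: the TCP stalled at z 0.064, 6 mm below the button's measured top of 0.070, and the force rose to 15.6 N. Now I'll release it.

Call:
jog_arm(rows="1 0 0 0 0 0 0; 1 0 0 0.2 0 0 0; 1 0 0 0.3 0 0 0; 1 0 0 0.6 0 0 0; 1 0 0 0.9 0 0 0; 1 0 0 0.9 0 0 0; 1 -0.5 0 0.9 0 0 0; 1 -0.9 0 0.5 0 0 0; 1 -0.9 0 0 0 0 0; 1 -0.9 0 0 0 0 0")

```text
time: 13.42
eef_pos: [0.5001, 0.2034, 0.1902]
tool_rot: [180.0, 0.0, 176.4]
force: [-0.1, 0.0, 0.1]
finger_gap: 0.003
```

Call:
jog_arm(rows="1 -0.9 0 0 0 0 0; 1 0 0 0 0 0 0; 1 0 0 0 0 0 0; 1 0 0 0 0 0 0")

```text
time: 13.92
eef_pos: [0.4747, 0.2031, 0.1891]
tool_rot: [-180.0, -0.0, 176.4]
force: [0.5, 0.0, -0.4]
finger_gap: 0.007
```

Run:
```python
from h import *
s=robot.sense(); print(s['time'],s['eef_pos'],s['force'])
p,_=viewer.grab_frame("scene"); cv2.imwrite("pics/s7.png",cv2.resize(p[140:290,180:360],None,fx=4,fy=4,interpolation=cv2.INTER_CUBIC))
p,d=viewer.grab_frame("top"); cv2.imwrite("pics/t7.png",cv2.resize(p[120:280,130:330],None,fx=3.5,fy=3.5,interpolation=cv2.INTER_CUBIC))
C=cam("top")
for nm,lo,hi,z in (("red",(0,120,60),(8,255,255),.057),("blue",(105,120,50),(125,255,255),.043),("green",(45,100,40),(75,255,255),.07)):
  for c,q in blobs(p,lo,hi):
    u,v=c.astype(int); print(nm,c,q,ray(C,*c,z).round(4),world(C,*c,d[v,u]).round(4))
```

```text
13.925 [0.47465655 0.20313117 0.18908995] [ 0.54770008  0.04072632 -0.43081744]
red [338.2 130. ] [332, 124, 13, 13, 126] [ 0.7648 -0.1952  0.057 ] [ 0.7336 -0.1782  0.1414]
red [207.8 165.1] [205, 159, 7, 14, 83] [0.6745 0.1405 0.057 ] [0.6696 0.1381 0.0746]
red [235.4 167.1] [232, 161, 8, 13, 85] [0.6685 0.0699 0.057 ] [0.6641 0.0689 0.0731]
red [164.4 192.8] [161, 188, 7, 11, 40] [0.6032 0.2491 0.057 ] [0.6103 0.2572 0.023 ]
blue [259.5 149.9] [253, 148, 19, 7, 32] [0.7179 0.0082 0.043 ] [0.7105 0.0082 0.0665]
blue [265.1 154.5] [261, 153, 11, 3, 16] [ 0.7053 -0.0062  0.043 ] [ 0.6977 -0.0059  0.068 ]
blue [185.9 172.5] [178, 167, 17, 13, 123] [0.6592 0.1987 0.043 ] [0.6579 0.1977 0.0481]
blue [243.9 228.8] [241, 223, 7, 13, 80] [0.5123 0.0489 0.043 ] [0.5104 0.0482 0.0594]
blue [271.9 230.4] [269, 225, 7, 12, 81] [ 0.5078 -0.0211  0.043 ] [ 0.5062 -0.0207  0.0571]
green [182.7 194.7] [177, 189, 12, 12, 110] [0.5953 0.2    0.07  ] [0.5953 0.2    0.0699]
```

View pics/s7.png

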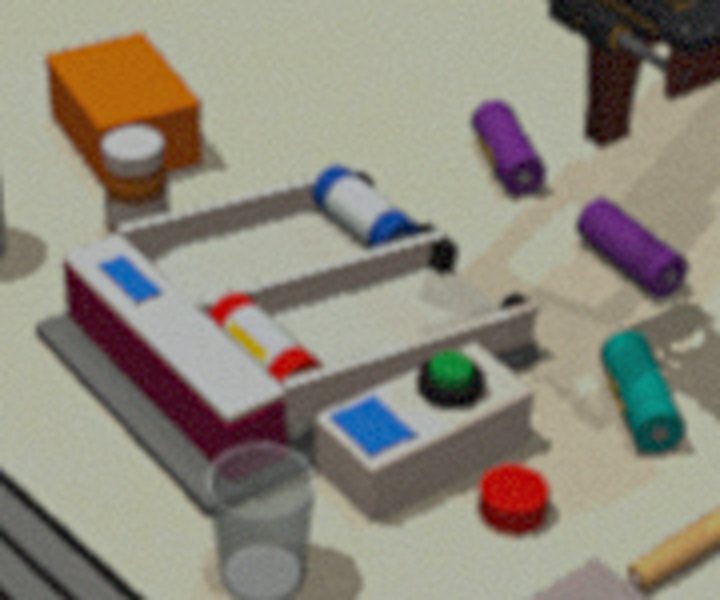

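View pics/t7.png

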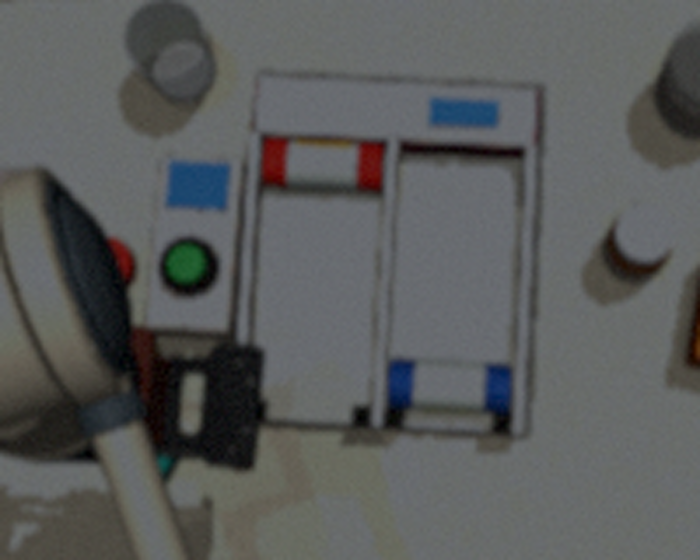

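The red cartridge is seated at (0.6715, 0.105), the button is back up at z 0.070, and the blue cartridge and the rest are unmoved. The arm is clear of everything, so I'll hand in the job.

```bash
python3 -c "
from workcell import robot
print(robot.finish_job())"
```

```text
the job is handed in; nothing more can be done
None
```

The red-capped cartridge is seated against its end stop, the green button was pressed and has come back up, and the job is handed in at about 14 s. `finish_job` gives no verdict.

- **Cartridge:** I pushed it with the fingertips up the left gutter and over the crest at no more than about 50 mm/s, with light force. After I backed off it stayed put. The last top view puts it at (0.6715, 0.105), against an expected seat of (0.670, 0.104).
- **Button:** I pressed it until it stopped about 6 mm down and the force rose to 15.6 N, then let go. Its top measures 0.070 m again, the same as before the press.
- **Blue cartridge and bystanders:** The blue cartridge measures within 1 mm of where it started. The bystanders in view look unmoved. In the final crops the spatula is only partly in view and the bottle only at the edge; I did not measure them one by one.
- **Disagreements:** One early estimate of the button height, from matching two camera views, gave 0.062 m against 0.070 m from the depth image. The press agreed with 0.070 m. Position estimates differed by about 2 to 5 mm between the cameras.

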